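# Load a test strip under a sprung hold-down

### The job

Press the thumb plate of the fixture's spring hold-down with one fingertip and keep it down, so that its jaw stands open, while the other fingertip pushes the steel strip along its lane, beneath the jaw and fully home against the end stop. Then let the hold-down close on the strip and move clear. Only press and push: do not pick up the strip, and leave the tube offcut, the tape measure and the gasket cards where they are.

Things in the scene. Friction and masses are not known exactly. Their poses are not given: they have to be found in the camera images.
- coupon_fixture: steel coupon fixture fixed to the table, grey base plate 200 x 116 x 8 mm (own x -120..80, y -27..89 mm). Origin on the table under the lane; own x = direction in which the strip is pushed, z up. The lane runs along x at y = 0: bed 28 mm wide, top at z = 35 mm, from x = -47 mm to the end stop at x = 60 mm; guides 4 mm high on both sides leave 21 mm between them
- lane_mouth (a point): middle of the bed's open end, top edge: fixture x = -47 mm, y = 0, z = 35 mm. The strip's tail sticks out here; behind and below it is free space down to the base plate (z = 8 mm). (Elsewhere, at the left front of the robot, a solid black torch lead hangs in the air: world x 0.17..0.30, y 0.32..0.54 m, up to z = 0.45 m; pass above it)
- shaft (a point): on the axis of the hold-down's 8 mm shaft, which runs along fixture x at y = 30 mm, z = 46 mm, from x = -115 to 56 mm; this point is at x = 0. Two pillow blocks at x = -34 and 24 mm (14 mm long, y 20..40 mm, up to z = 56 mm) carry it
- end_stop (a point): middle of the stop's face that the strip's nose must meet: fixture x = 60 mm, y = 0, z = 37.5 mm; the stop is 28 mm wide, its top at z = 47 mm with a screw head to 51 mm
- hold_down (a joint): angle of the sprung hold-down about its shaft, rad: 0 = shut (foot 1.5 mm above the bed, blocks the strip); grows as the thumb plate sinks and the foot rises, to a solid stop at 0.36. The strip passes from about 0.18; 0.25 to 0.32 is good; about 0.12 when clamping the strip. A spring shuts it when let go: 30 mm from the shaft it takes 2.5 N to start, 5.5 N at 0.3
- thumb_plate (a point): centre of the top face of the thumb plate, smooth steel 65 x 40 x 4 mm. Shut, it spans fixture x -115..-50, y 40..80 mm, top level at z = 34 mm. The centre is 30 mm outside the shaft and 60 mm to the +y side of the lane's middle, beside the strip's overhanging tail; at 0.3 rad it is 9 mm lower. A fingertip can slide along it
- jaw_foot (a point): lowest point of the jaw foot: a lying steel cylinder 10 mm thick, 14 mm long with flat ends (fixture x 39..53 mm), over the lane's middle, 30 mm from the shaft
- steel_strip: dark flat steel strip (test coupon) 18 x 115 x 5 mm, about 0.13 kg, flat in the lane. Origin at the centre of its underside, long axis = own y, along fixture +x; own z up. It starts 26 to 36 mm short of the stop, nose just before the jaw foot, tail out 34 to 44 mm past the bed's open end. Home: origin 57.5 mm before the stop face, tail still out 8 mm
- tube_offcut: bystander: brown square steel tube offcut 30 x 90 x 30 mm lying on the table on the fixture's -y side, long axis its own y; origin at the centre of its underside
- tape_measure: bystander: grey tape measure 35 x 80 x 64 mm standing on the table on the fixture's -y side; origin at the centre of its underside
- gasket_cards: bystander: dark flat gasket cards 69 x 131 x 7 mm on the table on the fixture's +y side; origin at the centre of its underside
Not all that is in view belongs to the job. Several things have the shape of the steel_strip; the one meant has the colours described above.

How it is judged (in metres and radians):
On the way, in this order (a step that is already met when the one before it is completed fails the run):
1. a finger holds the hold-down open while the strip is still short of the jaw (value of joint hold_down above 0.16 rad and contact force between the fingers and hold_down above 1 N and x of steel_strip in the frame of coupon_fixture below -0.0195 m), for 0.1 s.
2. with the hold-down still held open by a finger, the strip goes in beneath the jaw, pushed by the other (value of joint hold_down above 0.13 rad and contact force between the fingers and hold_down above 1 N and contact force between the fingers and steel_strip above 0.2 N and x of steel_strip in the frame of coupon_fixture above -0.012 m).
At the end, for the whole second after the job is handed in: The strip lies flat in its lane with its nose within 4 mm of the end stop, at rest, and the hold-down, let go, clamps it from above with more than 1 N (hold-down angle 0.07 to 0.16 rad) (x of steel_strip in the frame of coupon_fixture between -0.0015 and 0.0045 m and angle between the y axis of steel_strip and the x axis of coupon_fixture, either way round below 0.08 rad and angle between steel_strip's own z axis and vertical below 0.06 rad and z of steel_strip in the frame of coupon_fixture between 0.033 and 0.038 m and value of joint hold_down between 0.07 and 0.16 rad and contact force between hold_down and steel_strip above 1 N and linear speed of steel_strip below 0.01 m/s); the robot touches nothing.
It fails at once if the strip is lifted more than 8 mm off the bed or tipped more than 0.2 rad (z of steel_strip in the frame of coupon_fixture above 0.043 m or angle between steel_strip's own z axis and vertical above 0.2 rad).
It fails at once if the strip falls off the bed (z of steel_strip in the frame of coupon_fixture below 0.025 m).
It fails at once if the tube offcut is moved more than 15 mm (distance of tube_offcut from where it was at the start of the episode above 0.015 m).
It fails at once if the tape measure is moved more than 15 mm (distance of tape_measure from where it was at the start of the episode above 0.015 m).
It fails at once if the gasket cards is moved more than 15 mm (distance of gasket_cards from where it was at the start of the episode above 0.015 m).
It also fails if it takes over 43 s, if anything falls off the work surface, if the arm or the gripper's body presses on something with over 40 N, if the wrist force passes 120 N, or if a joint passes its speed limit or range.

### The arm

A 6-joint arm with a two-finger parallel gripper is mounted at the origin on a cart in front of the work surface, level with it; the furniture and walls round the work are solid. World frame = base frame: x ahead of the robot, y to its left, z up, the work surface at z = 0. Lengths are in m, angles in degrees, forces in N, time in s.
With the tool pointing down it reaches from about 0.375 to 0.9 m from the base axis. Payload 3.1 kg.
Tool frame: the origin (TCP) lies on the centre line of the jaws, within the pads' length; the fingertips stand 25 mm ahead of it and the grasp point (between the pads) lies 6 mm ahead of it; y points along the fingers, x is the direction in which the jaws open and shut, and the axes are right-handed (so a half turn about y gives the same grasp; the last joint's range is limited). The gripper opens to 87 mm and grips with 3 to 60 N. Pads are 19 mm wide; open, the fingers measure 117 mm over their backs; the gripper's body (75 mm by 190 mm) begins 51 mm behind the grasp point.
Start: joints at [62.366, 30.224, 82.088, -0, 67.689, -10.227], TCP at [0.187, 0.596, 0.248] pointing down, gripper open.
Joint ranges: [-176.69, 176.69], [-43.24, 126.21], [12.49, 139.97], [-82, 262], [0, 151.66], [-163.58, 163.58]. Speed limits (degrees/s): [159.86, 159.86, 180, 180, 180, 180].

### API

Orientations are given as a 3x3 rotation matrix whose columns are the frame's x, y, z axes.
In Python, from rig import * gives the robot as it stands.
- The arm moves only by the tool play_rows, never from a script. Its argument "commands" is a list of rows, each a list of 2 entries, a list of its own where there are three numbers: the shift along the world's x, y, z in m, then the turn, a rotation vector about the world's x, y, z in rad. A call has 1 to 10 rows; each row is the pose to reach, as a shift and turn from the pose commanded when the call began; what a row does not reach only later rows make up. A row lasts 1/8 s, in which the tool goes at most 62.5 mm and 10.7 degrees, less where a joint would pass 70% of its speed; a pose out of reach is approached as far as the arm can. A call with a gripper value outside its range is refused whole. "gripper" is the finger opening in m, from 0 to 0.087, set as the call begins (left out, the last holds). The fingers move at their own pace and stop on an object; the grip force is fixed at half the most. Time passes only in rows, so rows that repeat a pose let the fingers close. It gives the time, the measured TCP pose, the force and the opening at its end, in the units of the state.
- read_state(): the state, without advancing time (a new reading comes with each control period).
- capture(name): name is "scene" or "side" or "wrist"; returns a dict with "frame" (400x640x3 uint8, red, green, blue), "depth" (400x640 float32, m along the optical axis (not along the pixel's ray), 0 where there is no reading), "mtx" (3x3 intrinsics, pixels), "cam_to_world" (4x4, takes a point from camera to world coordinates); the wrist camera has in their place "hand_eye" (4x4, takes a point from camera to tool coordinates, whose origin is the TCP and whose axes are the tool frame's). Camera axes: x right, y down, z forward; pixel columns grow to the right and rows downward; lengths in m; the calibration is good to about 2 mm. A picture is of the moment at which its call begins: read the wrist's pose just before it.
- hand_in(): hands the job in, once; it reports no verdict.
The state is a dict: "time_s": time; "joint_positions": joint angles; "qvel": joint speeds; "tau": joint torques, N m; "position": TCP position; "tcp_rot": TCP orientation; "force": force on the tool from outside, world axes, zero at the start; "moment": the same for the moment, N m; "opening": opening from 0.0 (shut) to 1.0 (fully open).
Only numpy, scipy, OpenCV 4.12 (cv2) and the standard library are available. Lean on these libraries where they do the work, as an engineer would, in place of code of your own. Each camera call takes 0.05 s, during which the arm holds its last target. There are 200 camera calls.

## Working session

There is one attempt and no reset: what is moved stays moved. The work goes in short steps, Python scripts to look and compute and a tool call to move; the robot and the scene stay as the last step left them, time stands still between calls to the robot, and variables do not carry over. Pictures are saved under pics/ and viewed, about 8 in all and at most 12, crops included, and the job is handed in when it is done.

Besides the shell and the picture viewer there is one more tool, called after ">>>" as name(argument=value, ...) on one line, values as JSON. play_rows: Moves the arm, as the interface text tells. Its arguments: {"type":"object","properties":{"commands":{"type":"array"},"gripper":{"type":"number"}},"required":["commands"]}

```bash
mkdir -p pics; cat > h.py <<'E'
from rig import *
import numpy as np, cv2, pickle
def snap(n,f):
    s=read_state(); c=capture(n); c['s']=s
    if n=='wrist':
        T=np.eye(4);T[:3,:3]=np.array(s['tcp_rot']);T[:3,3]=s['position'];c['cam_to_world']=T@np.array(c['hand_eye'])
    cv2.imwrite(f'pics/{f}.png',c['frame'][:,:,::-1]); pickle.dump(c,open(f'{f}.pkl','wb')); return c
def load(f): return pickle.load(open(f+'.pkl','rb'))
def pt(c,u,v,z=None):
    K=np.array(c['mtx']);T=np.array(c['cam_to_world']);r=np.linalg.inv(K)@[u,v,1]
    if z is None: 
        d=np.array(c['depth'])[int(round(v)),int(round(u))]; return (T@np.r_[r*d,1])[:3]
    w=T[:3,:3]@r; return T[:3,3]+w*(z-T[2,3])/w[2]
def px(c,p):
    T=np.linalg.inv(np.array(c['cam_to_world']));q=np.array(c['mtx'])@(T@np.r_[p,1])[:3];return q[:2]/q[2]
E
python3 -c "
from h import *
a=snap('scene','a');b=snap('side','b');s=read_state();print(s)
print(a['cam_to_world'],b['cam_to_world'])"
```

```text
{'time_s': 0.1, 'joint_positions': array([ 6.23652857e+01,  3.02730002e+01,  8.21488656e+01, -7.19841144e-04,
        6.76886506e+01, -1.02280810e+01]), 'qvel': array([-0.05946679, -0.18426237, -0.24259547,  0.04257806,  0.08198729,
        0.0412365 ]), 'tau': array([-5.31672358e-04, -4.40989602e+01, -1.77148962e+01,  6.34513074e-02,
        5.34246094e-02, -4.39819803e-05]), 'position': array([0.18666726, 0.59583853, 0.24667728]), 'tcp_rot': array([[ 2.99145863e-01, -8.84378075e-04, -9.54206985e-01],
       [ 9.54205503e-01, -1.71422440e-03,  2.99146987e-01],
       [-1.90028393e-03, -9.99998140e-01,  3.31075289e-04]]), 'force': array([-0.53523996,  0.04304225, -0.42373143]), 'moment': array([-0.05105707,  0.0243211 , -0.00264846]), 'opening': 1.0011196537825682}
[[-4.86805845e-01 -5.40305633e-01  6.86359886e-01  1.40526218e-02]
 [-8.73509991e-01  3.01654798e-01 -3.82079414e-01  4.02148627e-01]
 [-6.04093322e-04 -7.85540710e-01 -6.18809687e-01  6.07324339e-01]
 [ 0.00000000e+00  0.00000000e+00  0.00000000e+00  1.00000000e+00]] [[ 0.99585826  0.06487387 -0.0637002   0.66057553]
 [ 0.08717859 -0.48243848  0.87158075 -0.68914477]
 [ 0.02581139 -0.87352418 -0.48609596  0.46286544]
 [ 0.          0.          0.          1.        ]]
```

View pics/a.png

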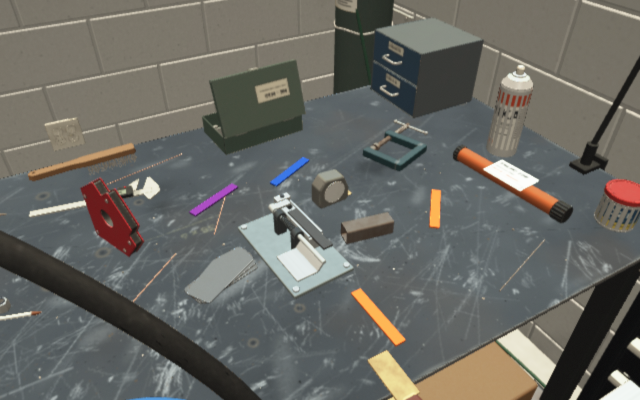

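View pics/b.png

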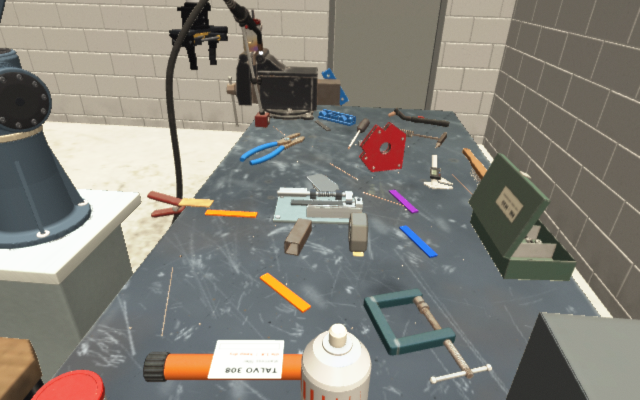

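```bash
python3 -c "
from h import *
a=load('a')['frame'][180:300,225:365,::-1];b=load('b')['frame'][165:265,260:380,::-1]
cv2.imwrite('pics/c.png',np.vstack([cv2.resize(a,(560,480)[:2],interpolation=2)])) 
for u,v in [(297,292),(351,267),(241,226),(286,196),(310,258),(300,228)]:
  print(u,v,pt(load('a'),u,v),pt(load('a'),u,v,.008))
c=load('b');
"
```

```text
297 292 [0.49825731 0.16590423 0.00720526] [0.49761608 0.16621709 0.008     ]
351 267 [0.50199449 0.06329105 0.00880249] [0.50264872 0.06283672 0.008     ]
241 226 [0.68203708 0.18381119 0.01340504] [0.68811616 0.18182418 0.008     ]
286 196 [0.68143085 0.09219996 0.04771667] [0.72879626 0.07020217 0.008     ]
310 258 [0.52833703 0.12592736 0.03684857] [0.55434404 0.11195904 0.008     ]
300 228 [0.58342599 0.11471872 0.05414904] [0.63092636 0.09073968 0.008     ]
```

View pics/c.png

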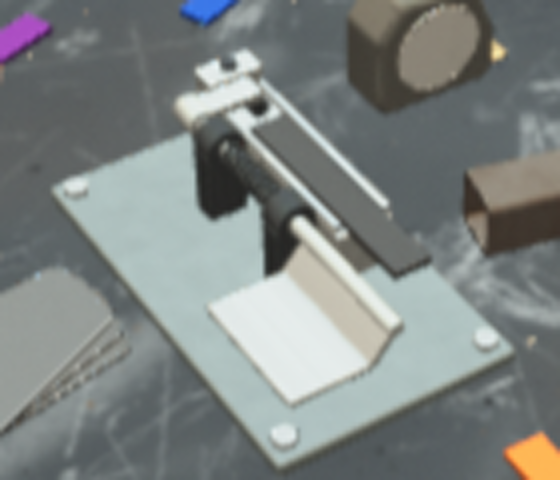

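```bash
cat >> h.py <<'E'
def fit(P,Q): # fixture xy P -> world xy Q
    P=np.array(P,float);Q=np.array(Q)[:,:2];p=P-P.mean(0);q=Q-Q.mean(0)
    t=np.arctan2((p[:,0]*q[:,1]-p[:,1]*q[:,0]).sum(),(p*q).sum());R=np.array([[np.cos(t),-np.sin(t)],[np.sin(t),np.cos(t)]])
    o=Q.mean(0)-R@P.mean(0);return R,o,t,P@R.T+o-Q
E
python3 -c "
from h import *
a=load('a')
C=lambda u,v:(225+u/4-.4,180+v/4-.4)
Q=[pt(a,*C(*p),z) for p,z in [((281,467),.008),((512,350),.008),((54,190),.008),((292,404),.034),((210,306),.034)]]
P=[(-.12,.089),(-.12,-.027),(.08,.089),(-.115,.08),(-.05,.08)]
R,o,t,r=fit(P,Q);print(o,np.degrees(t),r*1e3)
for p in [(397,272),(430,257)]: print((pt(a,*C(*p),.040)[:2]-o)@R)
for x,y in[(-.105,.0315)]: print(R@[x,y]+o)
"
```

```text
[0.61701665 0.09390852] 4.26476899813998 [[-0.56497304  0.46058355]
 [-1.80561376 -2.5878795 ]
 [ 2.33694162  1.0170456 ]
 [-0.39955838  0.20570553]
 [ 0.43320356  0.90454481]]
[-0.08093335  0.00818596]
[-0.08097625 -0.00823681]
[0.50996487 0.11751292]
```

>>> play_rows(commands=[[[0,0,0.06],[0,0,0]],[[0,0,0.12],[0,0,0]],[[0,0,0.18],[0,0,0]],[[0,0,0.24],[0,0,0]],[[0,0,0.28],[0,0,0]],[[0,0,0.28],[0,0,0]]], gripper=0.053)

```text
time_s: 0.85
position: [0.1872, 0.5971, 0.5317]
tcp_rot: [[0.299, 0.004, -0.954], [0.954, 0.007, 0.299], [0.008, -1.0, -0.001]]
force: [0.7, 0.1, -0.1]
opening: 0.614
```

>>> play_rows(commands=[[[0.03,-0.045,0],[0,0,0.03]],[[0.06,-0.09,0],[0,0,0.07]],[[0.09,-0.135,0],[0,0,0.11]],[[0.12,-0.18,0],[0,0,0.15]],[[0.15,-0.225,0],[0,0,0.19]],[[0.18,-0.27,0],[0,0,0.23]],[[0.21,-0.315,0],[0,0,0.27]],[[0.24,-0.36,0],[0,0,0.31]],[[0.27,-0.405,0],[0,0,0.35]],[[0.3,-0.45,0],[0,0,0.378]]])

```text
time_s: 2.1
position: [0.4871, 0.1447, 0.5255]
tcp_rot: [[-0.075, -0.004, -0.997], [0.997, -0.0, -0.075], [0.0, -1.0, 0.004]]
force: [0.8, 0.6, 0.3]
opening: 0.608
```

>>> play_rows(commands=[[[0.02,-0.03,-0.05],[0,0,0]],[[0.02,-0.03,-0.11],[0,0,0]],[[0.02,-0.03,-0.17],[0,0,0]],[[0.02,-0.03,-0.23],[0,0,0]],[[0.02,-0.03,-0.28],[0,0,0]],[[0.02,-0.03,-0.31],[0,0,0]],[[0.02,-0.03,-0.31],[0,0,0]],[[0.02,-0.03,-0.31],[0,0,0]]])

```text
time_s: 3.1
position: [0.5071, 0.1164, 0.2179]
tcp_rot: [[-0.074, 0.0, -0.997], [0.997, 0.0, -0.074], [-0.0, -1.0, -0.0]]
force: [0.3, 0.3, -0.2]
opening: 0.611
```

```bash
python3 -c "
from h import *
w=snap('wrist','w');s=w['s'];print(s['position'],s['tcp_rot'],s['opening'],s['force'],s['time_s'])
a=snap('scene','a2')
cv2.imwrite('pics/w2.png',np.vstack([cv2.resize(w['frame'][:,:,::-1],(480,300)),cv2.resize(a['frame'][150:310,200:456,::-1],(480,300))]))"
```

```text
[0.50713772 0.11639399 0.21789812] [[-7.42170712e-02  3.40413292e-04 -9.97242052e-01]
 [ 9.97242110e-01  1.99340010e-06 -7.42170749e-02]
 [-2.32765764e-05 -9.99999942e-01 -3.39622414e-04]] 0.6113283820176194 [ 0.26748241  0.27714704 -0.20202723] 3.1
```

View pics/w.png

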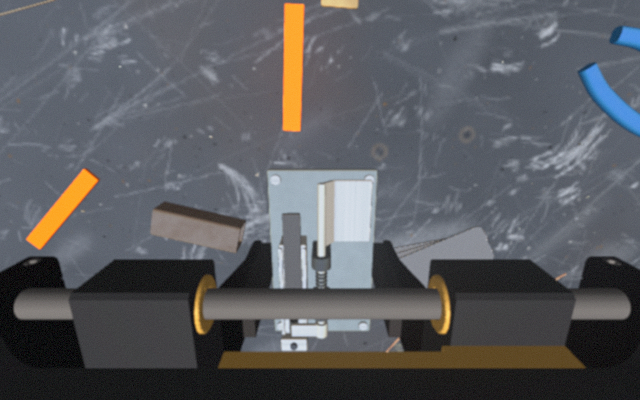

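```bash
python3 -c "
from h import *
w=load('w')['frame'][155:345,250:410,::-1]
cv2.imwrite('pics/d.png',cv2.resize(w,(640,760)[:2],interpolation=2)[:600])"
```

```text
(no output)
```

View pics/d.png

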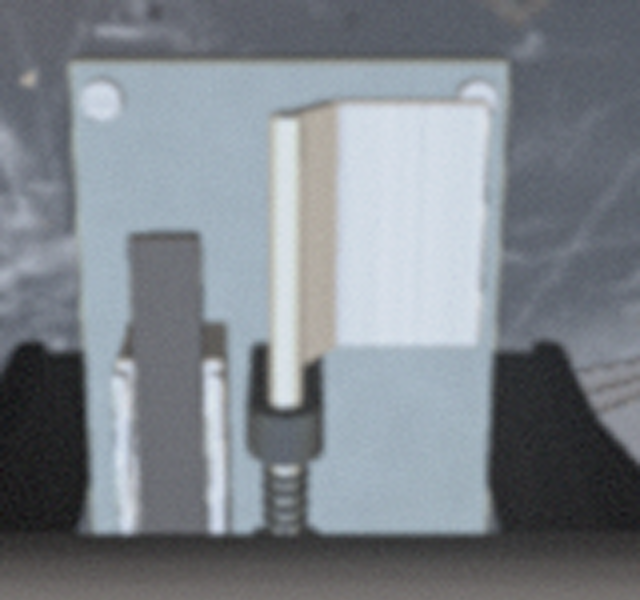

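```bash
python3 -c "
from h import *
a=load('w')
C=lambda u,v:(250+u/4-.4,155+v/4-.4)
Q=[pt(a,*C(*p),z) for p,z in [((70,60),.008),((508,61),.008),((338,103),.034),((489,103),.034),((478,346),.034),((335,346),.034),((286,115),.05)]]
P=[(-.12,-.027),(-.12,.089),(-.115,.04),(-.115,.08),(-.05,.08),(-.05,.04),(-.115,.03)]
R,o,t,r=fit(P,Q);print(o,np.degrees(t),r*1e3)
for p in [(130,234),(199,234)]: print((pt(a,*C(*p),.040)[:2]-o)@R, pt(a,*C(165,300)))
print('w TCP for (-.098,.032)',R@[-.098,.032]+o, 'TCP now in fix',(a['s']['position'][:2]-o)@R)
"
```

```text
[0.61916029 0.09481381] 4.439749095525581 [[ 0.17242852 -0.09698725]
 [-0.59637168  1.49546786]
 [-0.19856679 -2.21043473]
 [-0.56638629  0.94778204]
 [ 0.11264253  1.22308088]
 [ 0.47916066 -1.87253344]
 [ 0.59709305  0.51362463]]
[-0.08310266 -0.00906077] [0.55397653 0.08875048 0.03961793]
[-0.08304539  0.00794894] [0.55397653 0.08875048 0.03961793]
w TCP for (-.098,.032) [0.51897721 0.11913154] TCP now in fix [-0.11001588  0.03018717]
```

>>> play_rows(commands=[[[0.006,0.001,-0.04],[0,0,0]],[[0.011,0.0025,-0.09],[0,0,0]],[[0.011,0.0025,-0.125],[0,0,0]],[[0.011,0.0025,-0.145],[0,0,0]],[[0.011,0.0025,-0.148],[0,0,0]],[[0.011,0.0025,-0.148],[0,0,0]]])

```text
time_s: 3.95
position: [0.519, 0.1189, 0.0707]
tcp_rot: [[-0.074, 0.002, -0.997], [0.997, 0.0, -0.074], [-0.0, -1.0, -0.002]]
force: [-0.6, 0.9, 0.6]
opening: 0.608
```

```bash
python3 -c "
from h import *
w=snap('wrist','w3');a=snap('scene','a3');b=snap('side','b3');s=read_state();print(s['position'],s['force'])
cv2.imwrite('pics/e.png',np.hstack([cv2.resize(w['frame'][100:400,220:420,::-1],(400,600)),np.vstack([cv2.resize(a['frame'][175:305,230:360,::-1],(400,300)),cv2.resize(b['frame'][160:250,260:380,::-1],(400,300))])]))"
```

```text
[0.51891819 0.11893713 0.07089991] [-0.46427398  0.06397901 -0.05226315]
```

View pics/e.png

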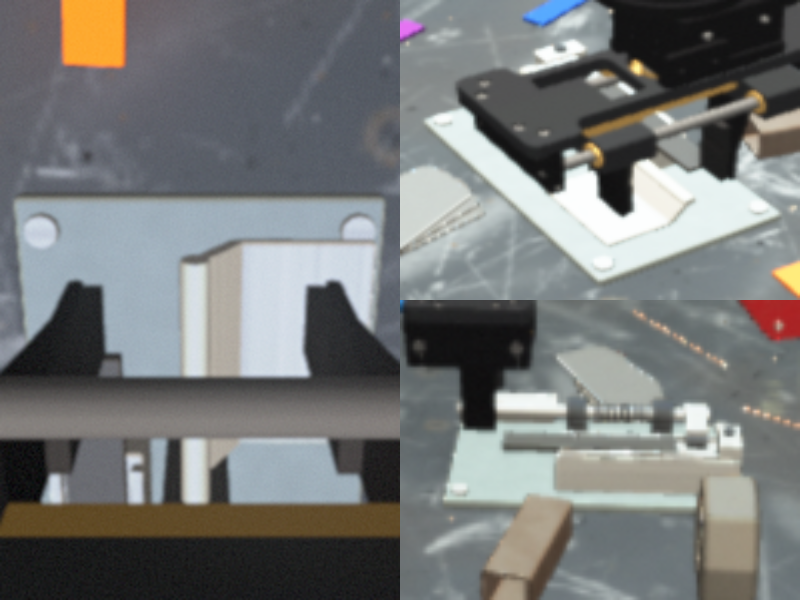

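>>> play_rows(commands=[[[0,0.002,-0.005],[0,0,0]],[[0,0.002,-0.01],[0,0,0]],[[0,0.002,-0.014],[0,0,0]],[[0,0.002,-0.018],[0,0,0]],[[0,0.002,-0.02],[0,0,0]],[[0,0.002,-0.02],[0,0,0]]])

```text
time_s: 4.85
position: [0.5184, 0.1203, 0.0499]
tcp_rot: [[-0.074, 0.001, -0.997], [0.997, -0.001, -0.074], [-0.001, -1.0, -0.001]]
force: [-1.3, -2.6, 6.7]
opening: 0.608
```

```bash
python3 -c "
from h import *
b=snap('side','b4');s=read_state();print(s['position'],s['force'])
b0=load('b3')
cv2.imwrite('pics/f.png',np.vstack([cv2.resize(x['frame'][165:235,270:375,::-1],(450,300),interpolation=2) for x in (b0,b)]))"
```

```text
[0.51842169 0.12034559 0.04994893] [-0.72314922 -2.7978355   7.12739595]
```

View pics/f.png

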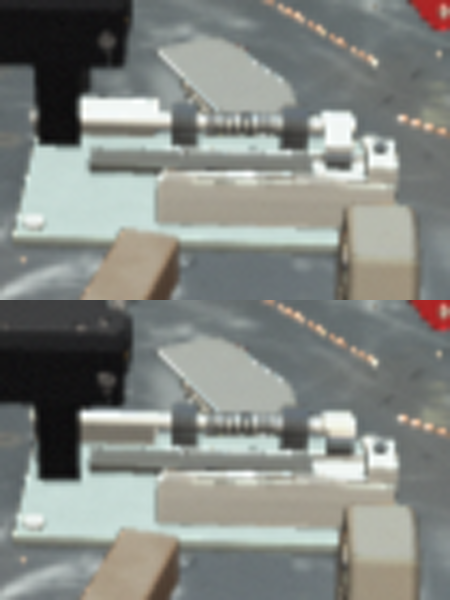

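>>> play_rows(commands=[[[0.003,0.0002,0],[0,0,0]],[[0.006,0.0005,0],[0,0,0]],[[0.009,0.0007,0],[0,0,0]],[[0.012,0.0009,0],[0,0,0]],[[0.015,0.0011,0],[0,0,0]],[[0.018,0.0014,0],[0,0,0]],[[0.021,0.0016,0],[0,0,0]],[[0.023,0.0017,0],[0,0,0]],[[0.025,0.0019,0],[0,0,0]]])

```text
time_s: 6.02
position: [0.543, 0.1227, 0.0496]
tcp_rot: [[-0.074, -0.0, -0.997], [0.997, -0.0, -0.074], [-0.0, -1.0, 0.0]]
force: [-4.1, 0.3, 3.9]
opening: 0.607
```

```bash
python3 -c "
from h import *
b=snap('side','b5');s=read_state();print(s['position'],s['force'])
b0=load('b4')
cv2.imwrite('pics/g.png',np.vstack([cv2.resize(x['frame'][165:235,270:375,::-1],(450,300),interpolation=2) for x in (b0,b)]))"
```

```text
[0.54344031 0.12276064 0.04958699] [-2.88139955  1.19097492  3.79119611]
```

View pics/g.png

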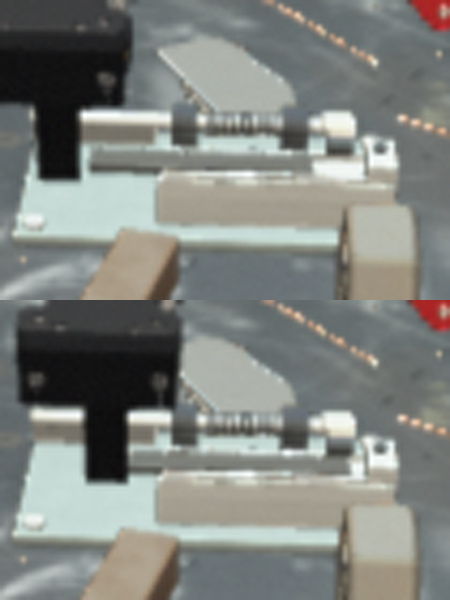

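>>> play_rows(commands=[[[0.0015,0.0001,0],[0,0,0]],[[0.003,0.0002,0],[0,0,0]],[[0.0045,0.0003,0],[0,0,0]],[[0.0055,0.0004,0],[0,0,0]],[[0.0055,0.0004,0],[0,0,0]]])

```text
time_s: 6.7
position: [0.5488, 0.1232, 0.0496]
tcp_rot: [[-0.074, 0.001, -0.997], [0.997, 0.0, -0.074], [-0.0, -1.0, -0.001]]
force: [-4.1, 0.4, 3.5]
opening: 0.611
```

>>> play_rows(commands=[[[0.0008,0.0001,0],[0,0,0]],[[0.0016,0.0001,0],[0,0,0]],[[0.0016,0.0001,0],[0,0,0]]])

```text
time_s: 7.08
position: [0.5493, 0.1232, 0.0495]
tcp_rot: [[-0.074, -0.002, -0.997], [0.997, -0.0, -0.074], [0.0, -1.0, 0.002]]
force: [-5.8, -0.7, 4.9]
opening: 0.606
```

>>> play_rows(commands=[[[0.0008,0.0001,0],[0,0,0]],[[0.0016,0.0001,0],[0,0,0]],[[0.0016,0.0001,0],[0,0,0]],[[0.0016,0.0001,0],[0,0,0]]])

```text
time_s: 7.58
position: [0.5506, 0.1234, 0.0495]
tcp_rot: [[-0.074, -0.002, -0.997], [0.997, -0.0, -0.074], [0.0, -1.0, 0.002]]
force: [-5.6, -0.1, 5.4]
opening: 0.609
```

```bash
python3 -c "
from h import *
b=snap('side','b6');s=read_state();print(s['position'],s['force'])
b0=load('b5')
cv2.imwrite('pics/i.png',np.vstack([cv2.resize(x['frame'][165:235,270:375,::-1],(450,300),interpolation=2) for x in (b0,b)]))"
```

```text
[0.5506009  0.12335159 0.04951785] [-5.08602405  1.12000374  5.97514091]
```

View pics/i.png

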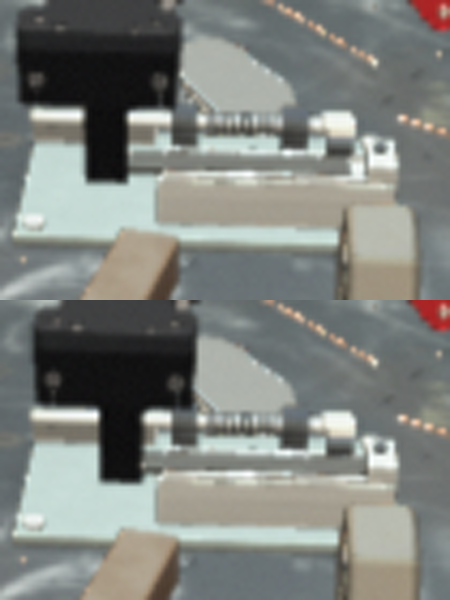

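>>> play_rows(commands=[[[0.0008,0.0001,0],[0,0,0]],[[0.0016,0.0001,0],[0,0,0]],[[0.0016,0.0001,0],[0,0,0]],[[0.0016,0.0001,0],[0,0,0]]])

```text
time_s: 8.12
position: [0.5508, 0.1234, 0.0495]
tcp_rot: [[-0.074, -0.005, -0.997], [0.997, -0.0, -0.074], [0.0, -1.0, 0.005]]
force: [-8.4, 0.1, 7.6]
opening: 0.606
```

>>> play_rows(commands=[[[0.0008,0.0001,0],[0,0,0]],[[0.0016,0.0001,0],[0,0,0]],[[0.0016,0.0001,0],[0,0,0]],[[0.0016,0.0001,0],[0,0,0]]])

```text
time_s: 8.62
position: [0.5509, 0.1234, 0.0494]
tcp_rot: [[-0.074, -0.009, -0.997], [0.997, -0.0, -0.074], [0.0, -1.0, 0.009]]
force: [-10.5, 1.6, 8.8]
opening: 0.61
```

>>> play_rows(commands=[[[-0.003,-0.0002,0],[0,0,0]],[[-0.006,-0.0005,0],[0,0,0]],[[-0.009,-0.0007,0],[0,0,0]],[[-0.009,-0.0007,0.002],[0,0,0]],[[-0.009,-0.0007,0.005],[0,0,0]],[[-0.009,-0.0007,0.01],[0,0,0]],[[-0.009,-0.0007,0.03],[0,0,0]],[[-0.009,-0.0007,0.07],[0,0,0]],[[-0.009,-0.0007,0.12],[0,0,0]],[[-0.009,-0.0007,0.15],[0,0,0]]])

```text
time_s: 9.88
position: [0.5456, 0.1223, 0.2016]
tcp_rot: [[-0.074, 0.001, -0.997], [0.997, -0.001, -0.074], [-0.001, -1.0, -0.001]]
force: [0.7, 0.1, 0.0]
opening: 0.608
```

>>> play_rows(commands=[[[0,0,0.04],[0,0,0]],[[0,0,0.05],[0,0,0]],[[0,0,0.05],[0,0,0]]])

```text
time_s: 10.25
position: [0.5453, 0.1226, 0.2494]
tcp_rot: [[-0.074, -0.001, -0.997], [0.997, -0.0, -0.074], [-0.0, -1.0, 0.001]]
force: [-0.6, -0.8, -0.7]
opening: 0.609
```

```bash
python3 -c "
from h import *
b=snap('side','b7');w=snap('wrist','w7');s=read_state();print(s['position'],s['force'],s['time_s'])
cv2.imwrite('pics/j.png',np.hstack([cv2.resize(b['frame'][165:235,270:375,::-1],(450,300),interpolation=2),cv2.resize(w['frame'][155:335,245:425,::-1],(350,300))]))"
```

```text
[0.54458015 0.1226399  0.24790829] [ 0.40675946 -0.48499425 -0.1730858 ] 10.35
```

View pics/j.png

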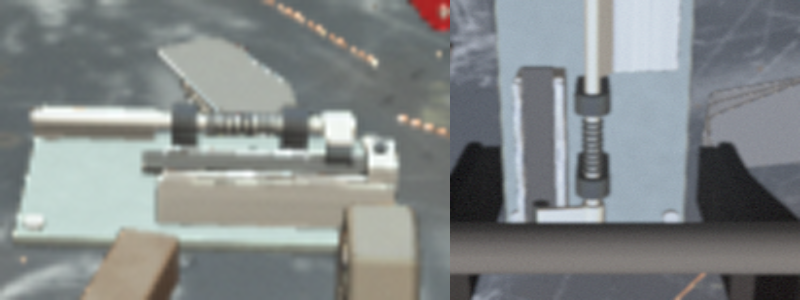

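```bash
python3 -c "
from h import *
a=load('w7');b=load('b7');t=np.radians(4.35);R=np.array([[np.cos(t),-np.sin(t)],[np.sin(t),np.cos(t)]]);o=[.618,.0944]
f=lambda u,v,z:(pt(a,245+u*180/350,155+v*.6,z)[:2]-o)@R
print(f(92,67,.04),'guide ends',f(67,77,.039),f(116,77,.039),'plate edge -.05',f(200,71,.031))
F=lambda c,u,v,z:(pt(c,270+u*105/450,165+v*70/300,z)[:2]-o)@R
print(F(b,142,152,.04),F(load('b4'),90,150,.04),'bed end',F(b,157,176,.035))"
```

```text
[-0.05410139  0.0022563 ] guide ends [-0.04715759 -0.01180848] [-0.04710831  0.01522338] plate edge -.05 [-0.04872128  0.06212375]
[-0.05328679  0.00161354] [-0.08014053  0.00219742] bed end [-0.04484512 -0.01440238]
```

```bash
python3 -c "
from rig import *
print(hand_in())"
```

```text
the job is handed in; nothing more can be done
None
```

I've finished the job and handed it in; no verdict is reported. One fingertip pressed the thumb plate to about 0.29 rad, worked out from the tip height. The other slid the strip under the open jaw until it stopped against the end stop, at about 10 N of push. I then backed off, let the hold-down close, and rose clear.

**Strip position:** in the last pictures the tail stands 7–8 mm past the bed's open end. Home is 8 mm, so the strip's x is about +2.5 to +4 mm, inside the limits of -1.5 to +4.5 mm. Readings from the two cameras differ by 1–2 mm, which is within calibration.

**Hold-down and arm:** the jaw is down on the strip, and the arm reads no meaningful contact force. I could not measure the closed angle or the clamping force directly; I judged the clamping from the picture.

**Bystanders and time:** the arm never came near the tube offcut, the tape measure or the gasket cards, and they look unmoved in the side views. The robot's clock read 10.35 s at the last check, against the limit of 43 s.

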